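# Release an access fob from its spring-bar rack

## Robot

A 6-joint arm with a two-finger parallel gripper is mounted at the origin on a cart in front of the work surface, level with it; the furniture and walls round the work are solid. World frame = base frame: x ahead of the robot, y to its left, z up, the work surface at z = 0. Lengths are in mm, angles in rad, forces in N, time in s.
With the tool pointing down it reaches from about 400 to 925 mm from the base axis. Payload 12.5 kg.
Tool frame: the origin (TCP) lies midway between the tips of the shut fingers; the grasp point (between the pads) lies 19 mm behind it; z points along the fingers, y is the direction in which the jaws open and shut (so a half turn about z gives the same grasp; the last joint's range is limited). The gripper opens to 95 mm and grips with 3 to 60 N. Pads are 20 mm wide; open, the fingers measure 119 mm over their backs; the gripper's body (75 mm by 180 mm) begins 59 mm behind the grasp point.
Start: joints at [1.12, 0.491, 1.559, -0, 1.092, -0.106], TCP at [211.239, 588.239, 214.661] pointing down, gripper open.
Joint ranges: [-3.1, 3.1], [-0.84, 2.19], [0.05, 2.79], [-1.13, 4.28], [0.06, 2.93], [-2.69, 2.69]. Speed limits (rad/s): [2.22, 2.22, 2.79, 3.14, 3.14, 3.14].

## Interface

Orientations are given as [roll, pitch, yaw] about the fixed x, y, z axes, in that order (R = Rz(yaw) Ry(pitch) Rx(roll)).
In Python, from cell import * gives the robot as it stands. The module is installed in compiled form; this text tells all that it offers.
- The arm moves only by the tool carry_out, never from a script. Its argument "moves" is a list of rows, each an object of numbers: "dx", "dy", "dz": the shift along the tool's x, y, z in m; "twist": the turn about the tool's z in degrees. A call has 1 to 5 rows; each row is the pose to reach, as a shift and turn from the pose commanded when the call began, along the tool's axes at that moment; what a row does not reach only later rows make up. A row lasts 1/10 s, in which the tool goes at most 50 mm and 8.59 degrees, less where a joint would pass 70% of its speed; a pose out of reach is approached as far as the arm can. A call with a gripper value outside its range is refused whole. "grip" is the finger opening in m, from 0 to 0.0951, set as the call begins (left out, the last holds). The fingers move at their own pace and stop on an object; the grip force is fixed at half the most. Time passes only in rows, so rows that repeat a pose let the fingers close. It gives the time, the measured TCP pose, the force and the opening at its end, in the units of the state.
- state(): the state, without advancing time (a new reading comes with each control period).
- read_camera(name): name is "side" or "top" or "wrist"; returns (picture, depth): 384x512x3 uint8, red, green, blue; 384x512 float32, mm along the optical axis (not along the pixel's ray), 0 where there is no reading.
- camera_info(name): a dict with "mtx" (3x3 intrinsics, pixels), "R" (3x3) and "t" (3): a world point X has camera coordinates R X + t. Camera axes: x right, y down, z forward; pixel columns grow to the right and rows downward; lengths in mm; the calibration is good to about 2 mm. A picture is of the moment at which its call begins: read the wrist's pose just before it. camera_info takes no time and is no camera call; for the wrist camera it gives the pose at the moment of the call.
- job_done(): hands the job in, once; it reports no verdict.
The state is a dict: "t": time; "joints": joint angles; "qvel": joint speeds; "tau": joint torques, N m; "eef_pos": TCP position; "tcp_rot": TCP orientation; "ft_force": force on the tool from outside, world axes, zero at the start; "moment": the same for the moment, N m; "opening": opening from 0.0 (shut) to 1.0 (fully open).
Only numpy, scipy, OpenCV 4.12 (cv2) and the standard library are available. Lean on these libraries where they do the work, as an engineer would, in place of code of your own. Each camera call takes 0.05 s, during which the arm holds its last target. There are 200 camera calls.

## Task

Someone needs the round access fob from the rack on the desk. With the forked tool, slide the spring bar that the round fob hangs on sideways until the fob drops into the rack's tray, and leave it there. Leave the long fob hanging on its own bar, and put the forked tool back down on the desk, clear of the rack.

Things in the scene. Friction and masses are not known exactly. Their poses are not given: they have to be found in the camera images.
- rack: Fixed aluminium rack 116 x 224 mm, 138 mm high, with two equal bays. Origin on the desk, straight below the line of the two bars; x to its back wall (face at +29 mm), y along its length, z up. Tray: x -73 to 29, y -107 to 107, floor 6, lip 17 mm high. Bays centred at y = -85 and +25 mm: two cheeks (x -15 to 30 mm, tops 126 mm high) with a 16 mm gap where one fob hangs on the bar.
- collar_right (a point): Spring bar of the bay at y = -85 mm: 8 mm thick, along rack y, 110 mm above the desk at rack x = 0, through cheeks and fob. This point: on the bar's axis, at the inner (-y) face of its fixed collar (36 mm across, 6 mm thick), 48 mm in +y from the bay's centre; 34 mm of bare shaft lie between cheek and collar. Moves with the bar.
- collar_left (a point): The same on the bar of the bay at y = +25 mm. Pushing a collar's inner face towards rack +y draws that bar out of the fob: free after about 20 mm, stop at 30 mm; the spring resists with 1.6 N at rest, 4 N at the stop, and drives the bar back when let go. Nothing is in the collar's way.
- fob_round: Black plastic fob: an eye (25 mm across, 15 mm hole, 10 mm wide along the bar) above a round disc, 42 mm across and 8 mm thick, whose flat face looks to the front of the rack; 70 mm tall. Hangs on either bar, in either bay. Origin: centre of the eye (about 106 mm above the desk while it hangs); x, y, z as the rack's while it hangs.
- fob_long: Black plastic fob: the same eye above a straight strip 22 mm wide and 8 mm thick; 90 mm tall. Hangs on the other bar and must stay there. Origin: centre of the eye; axes as for the round fob.
- fork: Forked tool, 122 mm tall, about 0.14 kg, standing upright on two steel prongs (stable; may also lie). Origin midway between the prong tips, z up along it, x from prong to prong, y its thickness; a half turn about z is no change. Prongs 8 mm wide, 14 mm thick (y), slot between them 22 mm wide, 40 mm deep; 38 mm over both. Black handle 26 (x) by 20 mm (y), 62 to 122 mm above the tips.
Mind the look-alikes: they are no part of the job. Leave any blue or purple look-alike of the fob_round alone. What is meant by the fork is not turquoise, and is the larger of those in its own colour.

How it is judged:
By the outcome, as a careful person would: the job done as asked, in the order asked, and still so for the second after the job is handed in, with the robot touching nothing.
It also fails if it takes over 58 s, if anything falls off the work surface, if the arm or the gripper's body presses on something with over 40 N, if the wrist force passes 120 N, or if a joint passes its speed limit or range.

## Working session

There is one attempt and no reset: what is moved stays moved. The work goes in short steps, Python scripts to look and compute and a tool call to move; the robot and the scene stay as the last step left them, time stands still between calls to the robot, and variables do not carry over. Pictures are saved under pics/ and viewed, about 8 in all and at most 12, crops included, and the job is handed in when it is done.

Besides the shell and the picture viewer there is one more tool, called after "Call:" as a command line: name --argument value ..., lists and objects as JSON in quotes. carry_out: Moves the arm, as the interface text tells. Its arguments: {"type":"object","properties":{"moves":{"type":"array","items":{"type":"object","properties":{"dx":{"type":"number"},"dy":{"type":"number"},"dz":{"type":"number"},"twist":{"type":"number"}}}},"grip":{"type":"number"}},"required":["moves"]}

```bash
mkdir -p pics
cat > h.py <<'E'
from cell import *
import numpy as np, cv2
def snap(n,f):
    ci=camera_info(n); p,d=read_camera(n)
    np.savez(f'pics/{f}.npz',p=p,d=d,K=ci['mtx'],R=ci['R'],t=ci['t'])
    cv2.imwrite(f'pics/{f}.png',p[:,:,::-1]); return p
def load(f): return np.load(f'pics/{f}.npz')
def pt(f,u,v,z=None):
    "world point from depth (or from plane height z)"
    D=load(f); K,R,t=D['K'],D['R'],np.ravel(D['t'])
    r=np.linalg.inv(K)@[u,v,1]; c=-R.T@t; w=R.T@r
    if z is not None: return c+w*(z-c[2])/w[2]
    return c+w*np.median(D['d'][int(v)-1:int(v)+2,int(u)-1:int(u)+2])
def crop(f,u0,v0,u1,v1,s,out):
    cv2.imwrite(f'pics/{out}.png',cv2.resize(load(f)['p'][v0:v1,u0:u1,::-1],None,fx=s,fy=s,interpolation=cv2.INTER_CUBIC))
E
python3 - <<'E'
from h import *
a=snap('top','top0'); b=snap('side','side0')
cv2.imwrite('pics/both.png',cv2.resize(np.vstack([a,b]),None,fx=.78,fy=.78)[:,:,::-1])
print(state())
E
```

```text
{'t': 0.1, 'joints': array([ 1.12038687e+00,  4.91479218e-01,  1.55938432e+00, -2.82487383e-05,
        1.09169866e+00, -1.05613873e-01]), 'qvel': array([-0.00151218, -0.00378067, -0.00097696, -0.00068597, -0.00012728,
        0.00112361]), 'tau': array([ 1.78953687e-03, -6.13621402e+01, -2.58605880e+01,  6.93366048e-02,
        4.71217255e-02, -6.20587298e-05]), 'eef_pos': array([211.15248754, 588.02458197, 214.13409178]), 'tcp_rot': array([-3.14062587e+00, -7.72911922e-05,  2.79681006e+00]), 'ft_force': array([ 0.51956839,  0.24388255, -0.49844785]), 'moment': array([-0.07390694,  0.01530791, -0.02929614]), 'opening': 1.000445768752598}
```

View pics/top0.png

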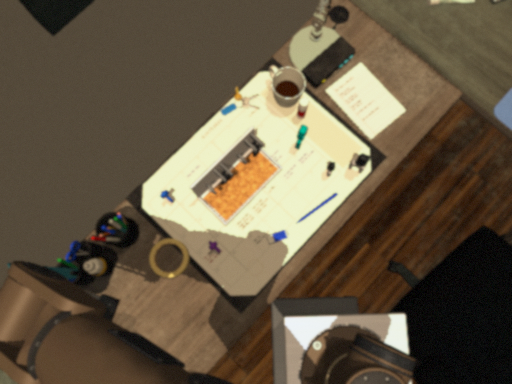

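View pics/side0.png

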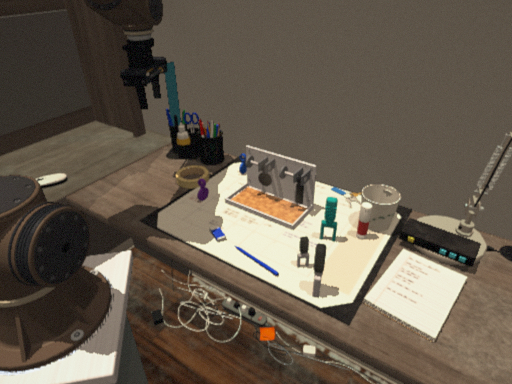

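Top view: the rack is around (235,180). There are two black-handled forks, at (361,161) and (331,168), and a turquoise one at (302,135). In the side view the round fob hangs at (265,178) and the long one at (300,187). I'll enlarge the crops to confirm.

Run:
```python
from h import *
a=load('side0')['p'][140:310,215:345]; b=load('top0')['p'][115:225,180:380]
A=cv2.resize(a,None,fx=3.4,fy=3.4,interpolation=2)
cv2.imwrite('pics/c1.png',A[:,:,::-1])
cv2.imwrite('pics/c2.png',cv2.resize(b,None,fx=4,fy=4,interpolation=2)[:,:,::-1])
for u,v in [(361,161),(357,163),(365,158),(331,168),(302,135)]: print('top',u,v,pt('top0',u,v).round(1))
for u,v in [(319,252),(319,262),(304,245),(265,178),(300,187)]: print('side',u,v,pt('side0',u,v).round(1))
for n in('top0','side0'):
    D=load(n);print(D['K'].round(1).tolist(),(-D['R'].T@np.ravel(D['t'])).round(0))
```

```text
top 361 161 [538.3 -47.  111.2]
top 357 163 [541.7 -43.8  80. ]
top 365 158 [542.7 -54.8 123.2]
top 331 168 [530.6  25.   77.6]
top 302 135 [612.6 100.7 110.3]
side 319 252 [539.5 -66.  118.7]
side 319 262 [541.  -67.7  94.4]
side 304 245 [537.8  14.1  67.9]
side 265 178 [511.7 293.6  76.6]
side 300 187 [588.2 215.6  84.9]
[[434.6, 0.0, 260.0], [0.0, 434.6, 190.3], [0.0, 0.0, 1.0]] [ 246.  217. 1186.]
[[363.6, 0.0, 254.7], [0.0, 363.6, 190.1], [0.0, 0.0, 1.0]] [ 332. -553.  589.]
```

View pics/c1.png

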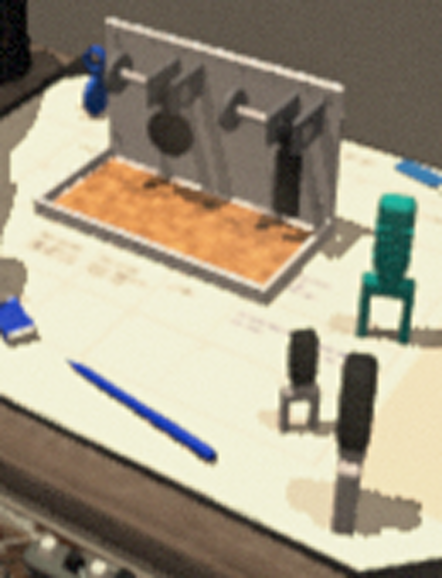

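View pics/c2.png

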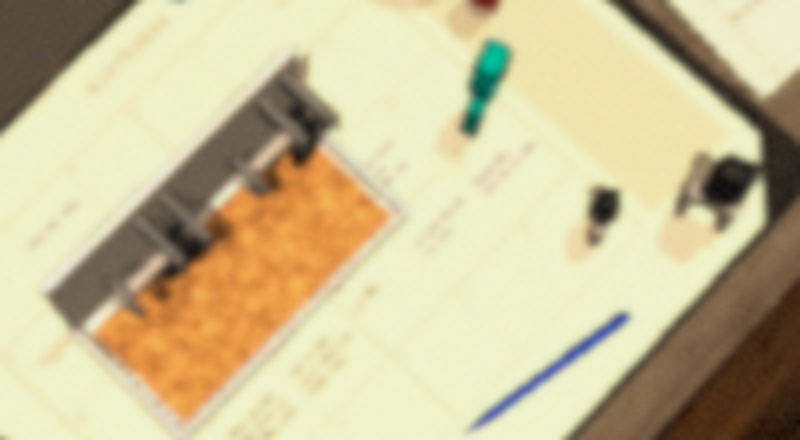

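Side view crop: the round fob hangs at crop (170,130), on the left bar (bay y=+25), and the long fob hangs on the right bar. There are three fork candidates. Turquoise at side (330,215) is excluded by colour. The black ones are small at (304,250), about 78 mm high, and large at (319,268), about 122 mm high. The large black one, at about (541,-55), is the fork. Next I'll work out the rack pose and a safe way over.

```bash
cat >> h.py <<'E'
def plan(x,y,z,yaw,s=None):
    s=s or state(); p=s['eef_pos']; w=s['tcp_rot'][2]; d=np.array([x,y])-p[:2]
    tx=np.array([np.cos(w),np.sin(w)]); ty=np.array([np.sin(w),-np.cos(w)])
    tw=-np.degrees((yaw-w+np.pi/2)%np.pi-np.pi/2)
    return dict(dx=(d@tx/1e3).round(4),dy=(d@ty/1e3).round(4),dz=round((p[2]-z)/1e3,4),twist=round(tw,2))
E
python3 - <<'E'
from h import *
FR=pt('top0',280.5,166.7,17);FL=pt('top0',225.7,223,17);BL=pt('top0',191.2,187.5,138);BR=pt('top0',253.7,128,138)
for n,a in dict(FR=FR,FL=FL,BL=BL,BR=BR).items(): print(n,a.round(1))
print(np.linalg.norm(FR-FL),np.linalg.norm(BR-BL),np.linalg.norm((FR-BR)[:2]))
for d in(FL-FR,BL-BR): print('rack y dir deg',np.degrees(np.arctan2(d[1],d[0])))
D=load('top0');d=D['d'];v,u=np.mgrid[:384,:512];c=np.linalg.inv(D['K'])@np.stack([u.ravel()*1.,v.ravel(),np.ones(u.size)])*d.ravel()
X=(D['R'].T@(c-np.reshape(D['t'],(3,1)))).T[d.ravel()>0]
a=np.array([211,588]);b=np.array([541,-60]);L=np.linalg.norm(b-a);e=(b-a)/L
s=(X[:,:2]-a)@e;q=abs((X[:,:2]-a)@[-e[1],e[0]])
for k in range(0,760,60):
    m=(s>k)&(s<k+60)&(q<110);print(k,X[m,2].max().round() if m.any() else None,end='; ')
print(plan(500,0,330,2.797))
E
```

```text
FR [553.7 154.5  17. ]
FL [400.4 308.5  17. ]
BL [474.9 383.2 138. ]
BR [625.1 225.3 138. ]
217.175239708004 217.90665158163873 100.59361799302452
rack y dir deg 134.86919267581578
rack y dir deg 133.5875712334087
0 613.0; 60 639.0; 120 643.0; 180 31.0; 240 73.0; 300 127.0; 360 23.0; 420 23.0; 480 23.0; 540 18.0; 600 89.0; 660 127.0; 720 127.0; {'dx': np.float64(-0.4706), 'dy': np.float64(-0.4558), 'dz': np.float64(-0.1159), 'twist': np.float64(-0.01)}
```

Call:
carry_out --moves '[{"dx":-0.03,"dy":-0.03,"dz":-0.02},{"dx":-0.065,"dy":-0.063,"dz":-0.03},{"dx":-0.1,"dy":-0.097,"dz":-0.04},{"dx":-0.135,"dy":-0.13,"dz":-0.05},{"dx":-0.17,"dy":-0.165,"dz":-0.06}]'

```text
schema error: expected keys dx, dy, dz, twist
```

Call:
carry_out --moves '[{"dx":-0.035,"dy":-0.034},{"dx":-0.07,"dy":-0.068},{"dx":-0.105,"dy":-0.1},{"dx":-0.14,"dy":-0.135},{"dx":-0.17,"dy":-0.165}]'

```text
schema error: expected keys dx, dy, dz, twist
```

Call:
carry_out --moves '[{"dx":-0.035,"dy":-0.034},{"dx":-0.07,"dy":-0.068},{"dx":-0.1,"dy":-0.095},{"dx":-0.13,"dy":-0.125},{"dx":-0.13,"dy":-0.125}]'

```text
schema error: expected keys dx, dy, dz, twist
```

Run:
```python
from h import *
s=state(); snap('wrist','w1'); print(s['eef_pos'],s['tcp_rot'],s['t'])
D=load('w1'); print((-D['R'].T@np.ravel(D['t'])).round(1))
for P in [(541,-60,0),(541,-55,122)]:
    c=D['R']@P+np.ravel(D['t']); q=D['K']@c; print(q[:2]/q[2])
```

```text
[211.15248754 588.02458197 214.13409178] [-3.14062587e+00 -7.72911922e-05  2.79681006e+00] 0.1
[141.1 614.7 385.7]
[ -6.82911918 444.75080367]
[-79.17956906 538.29607726]
```

View pics/w1.png

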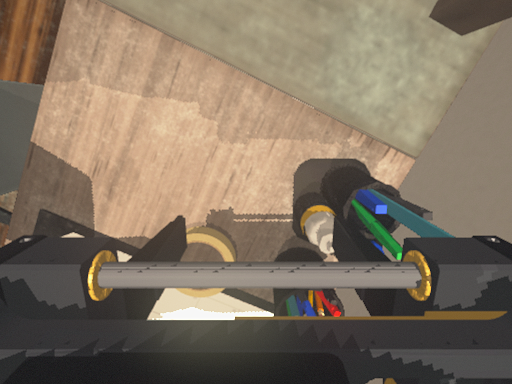

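The calls were refused because every key is needed. The wrist picture shows the pen cups at (330,230), and the camera sits about 75 mm along tool +x.

Run:
```python
from h import *
print(plan(625,-80,274,2.797))
```

```text
{'dx': np.float64(-0.6153), 'dy': np.float64(-0.4888), 'dz': np.float64(-0.0598), 'twist': np.float64(-0.01)}
```

Call:
carry_out --moves '[{"dx":-0.03,"dy":-0.03,"dz":-0.02,"twist":0},{"dx":-0.065,"dy":-0.063,"dz":-0.03,"twist":0},{"dx":-0.1,"dy":-0.097,"dz":-0.04,"twist":0},{"dx":-0.135,"dy":-0.13,"dz":-0.05,"twist":0},{"dx":-0.17,"dy":-0.165,"dz":-0.06,"twist":0}]'

```text
t: 0.65
eef_pos: [315.6, 374.2, 274.8]
tcp_rot: [3.142, 0.0, 2.797]
ft_force: [1.2, -0.3, 1.1]
opening: 1.001
```

Call:
carry_out --moves '[{"dx":-0.035,"dy":-0.034,"dz":0,"twist":0},{"dx":-0.07,"dy":-0.068,"dz":0,"twist":0},{"dx":-0.105,"dy":-0.1,"dz":0,"twist":0},{"dx":-0.14,"dy":-0.135,"dz":0,"twist":0},{"dx":-0.17,"dy":-0.165,"dz":0,"twist":0}]'

```text
t: 1.15
eef_pos: [420.0, 161.0, 274.6]
tcp_rot: [3.141, 0.0, 2.796]
ft_force: [0.9, 0.8, -0.1]
opening: 1.003
```

Run:
```python
from h import *
s=state();print(s['eef_pos'],s['tcp_rot'],s['t'],plan(625,-80,274,2.797))
```

```text
[420.01085862 161.02219355 274.59837278] [3.14147007e+00 2.31428247e-04 2.79635296e+00] 1.15 {'dx': np.float64(-0.2745), 'dy': np.float64(-0.1574), 'dz': np.float64(0.0006), 'twist': np.float64(-0.04)}
```

Call:
carry_out --moves '[{"dx":-0.042,"dy":-0.024,"dz":0,"twist":0},{"dx":-0.084,"dy":-0.048,"dz":0,"twist":0},{"dx":-0.126,"dy":-0.072,"dz":0,"twist":0},{"dx":-0.168,"dy":-0.096,"dz":0,"twist":0},{"dx":-0.21,"dy":-0.12,"dz":0,"twist":0}]'

```text
t: 1.65
eef_pos: [577.5, -22.6, 274.4]
tcp_rot: [3.141, -0.0, 2.796]
ft_force: [0.5, 0.8, 0.1]
opening: 0.998
```

Call:
carry_out --moves '[{"dx":-0.035,"dy":-0.02,"dz":0,"twist":0},{"dx":-0.065,"dy":-0.037,"dz":0,"twist":0},{"dx":-0.065,"dy":-0.037,"dz":0,"twist":0},{"dx":-0.065,"dy":-0.037,"dz":0,"twist":0}]'

```text
t: 2.05
eef_pos: [625.0, -77.9, 273.7]
tcp_rot: [3.142, -0.001, 2.796]
ft_force: [0.0, 0.5, -0.2]
opening: 1.0
```

Run:
```python
from h import *
s=state(); snap('wrist','w2'); print(s['eef_pos'],s['tcp_rot'],s['t'])
```

```text
[625.03618426 -77.92021009 273.71307512] [ 3.14157490e+00 -1.47421468e-03  2.79572915e+00] 2.05
```

View pics/w2.png

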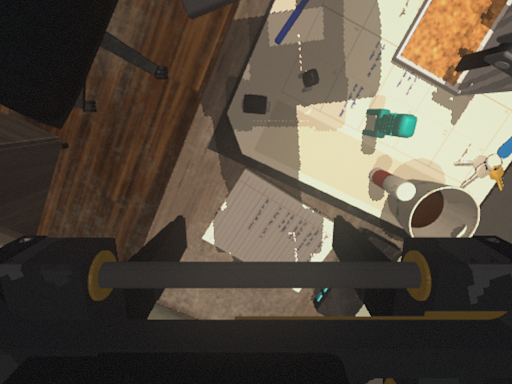

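The wrist picture shows the large black fork's handle top at (255,104), seen from above and nearly aligned with the image. The small black fork is at (310,77) and the turquoise one at (390,124). I'll measure the handle from the depth.

```bash
cat >> h.py <<'E'
def cloud(f,u0,v0,u1,v1):
    D=load(f); v,u=np.mgrid[v0:v1,u0:u1]; d=D['d'][v0:v1,u0:u1].ravel()
    c=np.linalg.inv(D['K'])@np.stack([u.ravel()*1.,v.ravel(),np.ones(u.size)])*d
    return (D['R'].T@(c-np.reshape(D['t'],(3,1)))).T[d>0]
E
python3 - <<'E'
from h import *
X=cloud('w2',225,75,290,135)
for lo,hi in((112,140),(30,112)):
    m=X[(X[:,2]>lo)&(X[:,2]<hi)]
    (c,sz,a)=cv2.minAreaRect(m[:,:2].astype(np.float32)); print(len(m),m.mean(0).round(1),'z',np.percentile(m[:,2],[10,90]).round(1),c,sz,a)
T=cloud('top0',345,145,375,175);m=T[(T[:,2]>105)&(T[:,2]<140)];print('top',len(m),m.mean(0).round(1))
m=cloud('side0',305,240,332,300);n=m[(m[:,2]>3)&(m[:,2]<55)&(abs(m[:,1]+60)<50)];print('prongs',len(n),n.mean(0));(c,sz,a)=cv2.minAreaRect(n[:,:2].astype(np.float32));print(c,sz,a)
E
```

```text
406 [545.4 -52.7 121.8] z [119.2 123.7] (545.2351684570312, -52.79290771484375) (25.81509780883789, 19.916887283325195) 65.19660949707031
76 [548.1 -48.5  69.3] z [ 53.6 104.4] (545.667724609375, -52.681732177734375) (37.76234817504883, 19.60037612915039) 65.01757049560547
top 88 [543.5 -53.  119.6]
prongs 187 [542.12835077 -67.98880281  28.417654  ]
(555.0264892578125, -42.704551696777344) (73.57534790039062, 54.883209228515625) 71.72059631347656
```

Run:
```python
from h import *
print(plan(545.2,-52.8,200,state()['tcp_rot'][2]))
```

```text
{'dx': np.float64(0.0831), 'dy': np.float64(-0.0039), 'dz': np.float64(0.0741), 'twist': np.float64(-0.0)}
```

Call:
carry_out --moves '[{"dx":0.017,"dy":-0.001,"dz":0.014,"twist":8.5},{"dx":0.034,"dy":-0.002,"dz":0.028,"twist":17},{"dx":0.05,"dy":-0.003,"dz":0.042,"twist":25.5},{"dx":0.066,"dy":-0.004,"dz":0.056,"twist":34},{"dx":0.083,"dy":-0.004,"dz":0.07,"twist":42.5}]'

```text
t: 2.6
eef_pos: [544.5, -52.0, 204.5]
tcp_rot: [3.141, 0.0, 2.05]
ft_force: [0.1, 0.3, 0.0]
opening: 0.999
```

Call:
carry_out --moves '[{"dx":0,"dy":0,"dz":0,"twist":8.5},{"dx":0,"dy":0,"dz":0,"twist":17},{"dx":0,"dy":0,"dz":0,"twist":25.5},{"dx":0,"dy":0,"dz":0,"twist":34},{"dx":0,"dy":0,"dz":0,"twist":42.5}]'

```text
t: 3.1
eef_pos: [545.1, -52.1, 205.0]
tcp_rot: [3.141, -0.0, 1.309]
ft_force: [0.5, 0.3, 0.3]
opening: 0.997
```

Call:
carry_out --moves '[{"dx":0,"dy":0,"dz":0,"twist":8.5},{"dx":0,"dy":0,"dz":0,"twist":10},{"dx":0,"dy":0,"dz":0,"twist":10}]'

```text
t: 3.4
eef_pos: [545.4, -52.5, 204.9]
tcp_rot: [3.141, -0.0, 1.142]
ft_force: [-0.6, -0.3, -0.1]
opening: 1.0
```

Run:
```python
from h import *
s=state();print(s['joints'][5],s['eef_pos'],np.degrees(s['tcp_rot']),plan(545.2,-52.8,64,np.radians(65.1)))
```

```text
0.21158036827691562 [545.39105373 -52.53260107 204.8655112 ] [ 1.79982833e+02 -1.06280652e-02  6.54597410e+01] {'dx': np.float64(-0.0003), 'dy': np.float64(-0.0001), 'dz': np.float64(0.1409), 'twist': np.float64(0.36)}
```

Call:
carry_out --moves '[{"dx":0,"dy":0,"dz":0.035,"twist":0},{"dx":0,"dy":0,"dz":0.075,"twist":0},{"dx":0,"dy":0,"dz":0.115,"twist":0},{"dx":0,"dy":0,"dz":0.14,"twist":0},{"dx":0,"dy":0,"dz":0.14,"twist":0}]'

```text
t: 3.9
eef_pos: [544.1, -52.7, 61.9]
tcp_rot: [-3.136, 0.001, 1.142]
ft_force: [0.1, 0.8, 0.1]
opening: 1.001
```

Call:
carry_out --moves '[{"dx":0,"dy":0,"dz":0,"twist":0},{"dx":0,"dy":0,"dz":0,"twist":0},{"dx":0,"dy":0,"dz":0,"twist":0},{"dx":0,"dy":0,"dz":0,"twist":0},{"dx":0,"dy":0,"dz":0,"twist":0}]' --grip 0.0

```text
t: 4.4
eef_pos: [546.0, -53.3, 65.2]
tcp_rot: [3.141, -0.0, 1.139]
ft_force: [-0.7, 0.3, -0.6]
opening: 0.636
```

Call:
carry_out --moves '[{"dx":0,"dy":0,"dz":0,"twist":0},{"dx":0,"dy":0,"dz":0,"twist":0},{"dx":0,"dy":0,"dz":0,"twist":0},{"dx":0,"dy":0,"dz":0,"twist":0},{"dx":0,"dy":0,"dz":0,"twist":0}]'

```text
t: 4.9
eef_pos: [545.7, -53.2, 64.5]
tcp_rot: [-3.141, -0.0, 1.139]
ft_force: [-1.0, 0.7, 0.5]
opening: 0.214
```

Call:
carry_out --moves '[{"dx":0,"dy":0,"dz":-0.02,"twist":0},{"dx":0,"dy":0,"dz":-0.06,"twist":0},{"dx":0,"dy":0,"dz":-0.105,"twist":0},{"dx":0,"dy":0,"dz":-0.15,"twist":0},{"dx":0,"dy":0,"dz":-0.195,"twist":0}]'

```text
t: 5.4
eef_pos: [545.3, -53.1, 261.2]
tcp_rot: [-3.141, 0.0, 1.139]
ft_force: [0.4, -0.6, -1.5]
opening: 0.209
```

Run:
```python
from h import *
s=state();print(s['eef_pos'],s['opening'],plan(414,254,260,np.radians(44.2)))
```

```text
[545.2580555  -53.12526103 261.24231348] 0.20899787031152062 {'dx': np.float64(0.2239), 'dy': np.float64(-0.2478), 'dz': np.float64(0.0012), 'twist': np.float64(21.04)}
```

Call:
carry_out --moves '[{"dx":0.025,"dy":-0.027,"dz":0,"twist":2},{"dx":0.054,"dy":-0.06,"dz":0,"twist":6},{"dx":0.083,"dy":-0.092,"dz":0,"twist":11},{"dx":0.112,"dy":-0.124,"dz":0,"twist":16},{"dx":0.14,"dy":-0.155,"dz":0,"twist":21}]'

```text
t: 5.9
eef_pos: [462.5, 140.2, 259.5]
tcp_rot: [-3.141, 0.0, 0.768]
ft_force: [0.4, 0.2, -1.5]
opening: 0.208
```

Run:
```python
from h import *
s=state();print(s['eef_pos'],s['opening'],plan(414,254,260,np.radians(44.2)))
```

```text
[462.50495607 140.16830961 259.46841885] 0.20816057714992983 {'dx': np.float64(0.0442), 'dy': np.float64(-0.1156), 'dz': np.float64(-0.0005), 'twist': np.float64(-0.18)}
```

Call:
carry_out --moves '[{"dx":0.015,"dy":-0.038,"dz":0,"twist":0},{"dx":0.03,"dy":-0.076,"dz":0,"twist":0},{"dx":0.044,"dy":-0.115,"dz":0,"twist":0},{"dx":0.044,"dy":-0.115,"dz":0,"twist":0},{"dx":0.044,"dy":-0.115,"dz":0,"twist":0}]'

```text
t: 6.4
eef_pos: [414.4, 252.4, 259.4]
tcp_rot: [-3.142, 0.0, 0.774]
ft_force: [0.2, 0.5, -1.1]
opening: 0.209
```

Run:
```python
from h import *
s=state(); snap('wrist','w3'); print(s['eef_pos'],np.degrees(s['tcp_rot']),s['t'])
crop('w3',0,0,512,384,1.55,'w3b')
```

```text
[414.36660341 252.40467523 259.35675993] [-1.79999295e+02  2.57042450e-02  4.43748213e+01] 6.4
```

View pics/w3b.png

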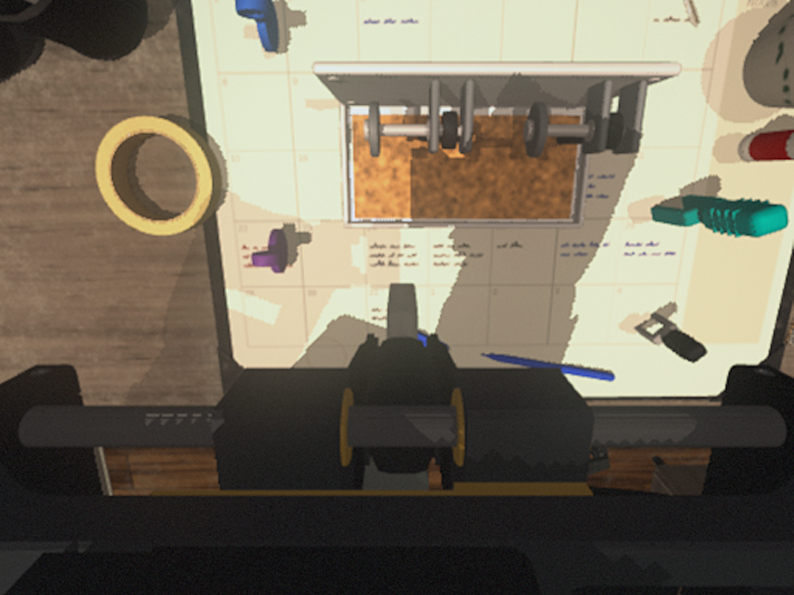

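The wrist view shows the rack square in the image. The left bar's collar is at enlarged (375,130), its bare shaft runs (385–428,130), and the cheeks are at (436) and (467). The right bar's collar is at (537,130). The held fork hangs with its prongs near (403,310). Now depth measurements.

Run:
```python
from h import *
a=np.radians(44.2)
ex=np.array([np.cos(a),np.sin(a)]);ey=np.array([-ex[1],ex[0]])
def rk(X): return np.c_[X[:,:2]@ex,X[:,:2]@ey,X[:,2]]
# wall top edge direction & extents
W=cloud('w3',195,36,445,56);W=W[(W[:,2]>130)&(W[:,2]<146)]
r=cv2.minAreaRect(W[:,:2].astype(np.float32));print('wall',r,W[:,2].mean())
w=rk(W);print('wall u,v',np.percentile(w[:,0],[2,50,98]).round(1),w[:,1].min().round(1),w[:,1].max().round(1))
S=rk(cloud('w3',254,79,272,92));S=S[S[:,2]>95];print('shaft',len(S),np.median(S,0).round(1),np.percentile(S[:,0],[3,97]).round(1),S[:,2].max())
C=rk(cloud('w3',232,62,250,104));C=C[C[:,2]>85];print('collar',len(C),C.min(0).round(1),C.max(0).round(1),np.percentile(C,[5,50,95],axis=0).round(1).tolist())
H=rk(cloud('w3',270,50,310,104));H=H[(H[:,2]>122)&(H[:,2]<130)];print('cheeks v hist',np.histogram(H[:,1],bins=np.arange(H[:,1].min()-1,H[:,1].max()+3,3)))
F=cloud('w3',245,180,275,225);F=F[(F[:,2]>150)];f=rk(F[F[:,2]<250]);print('fork low',np.histogram(f[:,2],8),)
p=f[f[:,2]<245];print(p.min(0).round(1),p.max(0).round(1))
s=state();print('tcp rk',rk(np.array([s['eef_pos']])))
np.set_printoptions(suppress=True)
for u in(236,239,242,244,246,248,250,256,264,270): print(u,[tuple(rk(pt('w3',u,v)[None])[0].round(0)) for v in (76,84,92)])
```

```text
wall ((552.7859497070312, 307.6918029785156), (9.942703247070312, 222.3425750732422), 44.267303466796875) 137.8903697870088
wall u,v [607.2 610.3 615.1] -276.0 -53.6
shaft 156 [ 578.1 -110.4  114.3] [574.4 582.4] 117.13358470392464
collar 330 [561.  -96.8  98.5] [595.9 -81.9 131.2] [[563.3, -94.7, 108.0], [577.9, -89.3, 122.9], [592.4, -83.2, 129.1]]
cheeks v hist (array([  3,  85, 143,  79,   6,   6,   5,   4,  45, 146, 100,   4,   6,
         2]), array([-157.79287768, -154.79287768, -151.79287768, -148.79287768,
       -145.79287768, -142.79287768, -139.79287768, -136.79287768,
       -133.79287768, -130.79287768, -127.79287768, -124.79287768,
       -121.79287768, -118.79287768, -115.79287768]))
fork low (array([ 34,  36,  34,  45,  39,  52,  56, 227]), array([197.88163503, 204.39495128, 210.90826752, 217.42158377,
       223.93490002, 230.44821626, 236.96153251, 243.47484876,
       249.988165  ]))
[ 489.6 -115.   197.9] [ 492.8 -101.1  244.8]
tcp rk [[ 472.89982378 -108.73001909  259.40066303]]
236 [(np.float64(585.0), np.float64(-83.0), np.float64(112.0)), (np.float64(577.0), 
[... 1018 characters left out ...]
.0), np.float64(-95.0), np.float64(9.0)), (np.float64(577.0), np.float64(-98.0), np.float64(116.0)), (np.float64(576.0), np.float64(-94.0), np.float64(8.0))]
256 [(np.float64(597.0), np.float64(-103.0), np.float64(9.0)), (np.float64(577.0), np.float64(-104.0), np.float64(114.0)), (np.float64(576.0), np.float64(-103.0), np.float64(8.0))]
264 [(np.float64(597.0), np.float64(-114.0), np.float64(8.0)), (np.float64(577.0), np.float64(-112.0), np.float64(115.0)), (np.float64(576.0), np.float64(-114.0), np.float64(8.0))]
270 [(np.float64(597.0), np.float64(-122.0), np.float64(8.0)), (np.float64(577.0), np.float64(-119.0), np.float64(115.0)), (np.float64(576.0), np.float64(-123.0), np.float64(8.0))]
```

Call:
carry_out --moves '[{"dx":0.03,"dy":0,"dz":0,"twist":0},{"dx":0.07,"dy":0,"dz":0,"twist":0},{"dx":0.105,"dy":0,"dz":0,"twist":0},{"dx":0.105,"dy":0,"dz":0,"twist":0},{"dx":0.105,"dy":0,"dz":0,"twist":0}]'

```text
t: 6.95
eef_pos: [490.7, 324.1, 258.7]
tcp_rot: [-3.141, 0.002, 0.771]
ft_force: [-0.5, 0.2, -1.5]
opening: 0.212
```

Run:
```python
from h import *
a=np.radians(44.27)
ex=np.array([np.cos(a),np.sin(a)]);ey=np.array([-ex[1],ex[0]])
s=state();p=s['eef_pos'];print(p,p[:2]@ex,p[:2]@ey,np.degrees(s['tcp_rot']))
S=cloud('w3',254,79,272,92);S=S[S[:,2]>95];S=np.median(S,0);print('shaft',S[:2]@ex,S[:2]@ey)
```

```text
[490.69883009 324.07341756 258.6950421 ] 577.5853378231147 -110.47216552776104 [-1.79979149e+02  8.75676785e-02  4.41692857e+01]
shaft 578.0252435274707 -111.26760754290939
```

Call:
carry_out --moves '[{"dx":0,"dy":0,"dz":0.03,"twist":0},{"dx":0,"dy":0,"dz":0.05,"twist":0},{"dx":0,"dy":0,"dz":0.07,"twist":0},{"dx":0,"dy":0,"dz":0.09,"twist":0},{"dx":0,"dy":0,"dz":0.103,"twist":0}]'

```text
t: 7.45
eef_pos: [489.7, 323.7, 155.6]
tcp_rot: [-3.141, 0.001, 0.771]
ft_force: [-0.1, -0.9, -1.3]
opening: 0.21
```

Call:
carry_out --moves '[{"dx":0,"dy":-0.004,"dz":0,"twist":0},{"dx":0,"dy":-0.008,"dz":0,"twist":0},{"dx":0,"dy":-0.012,"dz":0,"twist":0},{"dx":0,"dy":-0.016,"dz":0,"twist":0},{"dx":0,"dy":-0.016,"dz":0,"twist":0}]'

```text
t: 7.95
eef_pos: [478.9, 337.0, 157.3]
tcp_rot: [3.141, -0.001, 0.773]
ft_force: [2.0, -1.4, -0.3]
opening: 0.209
```

Contact: the spring pushes back with about 2.3 N along the bar.

Call:
carry_out --moves '[{"dx":0,"dy":-0.005,"dz":0,"twist":0},{"dx":0,"dy":-0.01,"dz":0,"twist":0},{"dx":0,"dy":-0.015,"dz":0,"twist":0},{"dx":0,"dy":-0.019,"dz":0,"twist":0},{"dx":0,"dy":-0.022,"dz":0,"twist":0}]'

```text
t: 8.45
eef_pos: [463.6, 352.7, 156.7]
tcp_rot: [3.141, -0.001, 0.772]
ft_force: [3.4, -2.3, 0.3]
opening: 0.205
```

Call:
carry_out --moves '[{"dx":0,"dy":0,"dz":0,"twist":0},{"dx":0,"dy":0,"dz":0,"twist":0},{"dx":0,"dy":0,"dz":0,"twist":0}]'

```text
t: 8.75
eef_pos: [463.8, 352.3, 156.6]
tcp_rot: [3.141, -0.0, 0.772]
ft_force: [4.1, -1.8, -0.3]
opening: 0.208
```

Run:
```python
from h import *
snap('side','s2'); crop('s2',225,130,335,235,5,'s2c'); print(state()['ft_force'])
```

```text
[ 3.75889365 -1.96250843  0.13271124]
```

View pics/s2c.png

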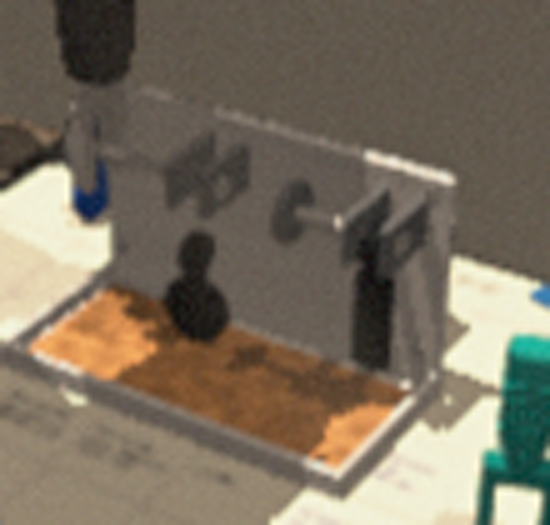

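The round fob has dropped, at crop (197,290), and stands in the tray. The long fob still hangs at (373,300). Now I'll let the bar back gently and lift out.

Call:
carry_out --moves '[{"dx":0,"dy":0.008,"dz":0,"twist":0},{"dx":0,"dy":0.016,"dz":0,"twist":0},{"dx":0,"dy":0.024,"dz":0,"twist":0},{"dx":0,"dy":0.031,"dz":0,"twist":0},{"dx":0,"dy":0.037,"dz":0,"twist":0}]'

```text
t: 9.3
eef_pos: [489.5, 325.2, 156.3]
tcp_rot: [-3.141, 0.001, 0.772]
ft_force: [-0.0, -0.1, -1.3]
opening: 0.207
```

Call:
carry_out --moves '[{"dx":0,"dy":0,"dz":0,"twist":0},{"dx":0,"dy":0,"dz":-0.02,"twist":0},{"dx":0,"dy":0,"dz":-0.045,"twist":0},{"dx":0,"dy":0,"dz":-0.075,"twist":0},{"dx":0,"dy":0,"dz":-0.105,"twist":0}]'

```text
t: 9.8
eef_pos: [488.9, 325.9, 262.4]
tcp_rot: [-3.141, 0.001, 0.772]
ft_force: [-0.4, -0.0, -1.4]
opening: 0.206
```

Run:
```python
from h import *
s=state();print(s['eef_pos'],plan(470,80,262,s['tcp_rot'][2]))
# heights round (x,y) near placing spots
X=cloud('top0',200,90,400,300)
for x,y in[(470,80),(450,110),(500,60)]:
    m=X[np.hypot(X[:,0]-x,X[:,1]-y)<75];print(x,y,len(m),m[:,2].max().round(),m[m[:,2]>25].round()[:6].tolist())
```

```text
[488.8621688  325.92489965 262.43911797] {'dx': np.float64(-0.1851), 'dy': np.float64(0.163), 'dz': np.float64(0.0004), 'twist': np.float64(-0.0)}
470 80 2253 17.0 []
450 110 2280 15.0 []
500 60 2245 89.0 [[545.0, 25.0, 83.0], [545.0, 22.0, 84.0], [545.0, 20.0, 82.0], [545.0, 17.0, 84.0], [545.0, 27.0, 76.0], [543.0, 25.0, 84.0]]
```

Run:
```python
from h import *
for u,v in((298,221),(318,207),(337,195)): print(pt('top0',u,v,5).round())
for q in [(480,100),(470,110),(460,120)]:
    D=load('top0');c=D['K']@(D['R']@np.array([*q,0])+np.ravel(D['t']));print(q,c[:2]/c[2])
```

```text
[402. 112.   5.]
[439.  55.   5.]
[472.   0.   5.]
(480, 100) [300.77596801 193.36422838]
(470, 110) [297.34317325 196.9883675 ]
(460, 120) [293.89866407 200.62487401]
```

Call:
carry_out --moves '[{"dx":-0.02,"dy":0.02,"dz":0,"twist":0},{"dx":-0.05,"dy":0.05,"dz":0,"twist":0},{"dx":-0.083,"dy":0.083,"dz":0,"twist":0},{"dx":-0.116,"dy":0.116,"dz":0,"twist":0},{"dx":-0.14,"dy":0.14,"dz":0,"twist":0}]'

```text
t: 10.3
eef_pos: [486.1, 125.9, 261.6]
tcp_rot: [-3.141, 0.0, 0.772]
ft_force: [0.2, 1.4, -1.3]
opening: 0.208
```

Call:
carry_out --moves '[{"dx":-0.015,"dy":0.015,"dz":0.02,"twist":0},{"dx":-0.02,"dy":0.02,"dz":0.06,"twist":0},{"dx":-0.02,"dy":0.02,"dz":0.1,"twist":0},{"dx":-0.02,"dy":0.02,"dz":0.14,"twist":0},{"dx":-0.02,"dy":0.02,"dz":0.17,"twist":0}]'

```text
t: 10.8
eef_pos: [485.6, 99.6, 89.6]
tcp_rot: [-3.14, 0.001, 0.772]
ft_force: [-0.2, -0.8, -2.0]
opening: 0.209
```

Call:
carry_out --moves '[{"dx":0,"dy":0,"dz":0.01,"twist":0},{"dx":0,"dy":0,"dz":0.018,"twist":0},{"dx":0,"dy":0,"dz":0.022,"twist":0},{"dx":0,"dy":0,"dz":0.022,"twist":0}]'

```text
t: 11.2
eef_pos: [486.8, 99.7, 70.1]
tcp_rot: [3.141, -0.001, 0.772]
ft_force: [-0.5, 0.2, -1.8]
opening: 0.21
```

Call:
carry_out --moves '[{"dx":0,"dy":0,"dz":0.002,"twist":0},{"dx":0,"dy":0,"dz":0.0035,"twist":0},{"dx":0,"dy":0,"dz":0.0045,"twist":0},{"dx":0,"dy":0,"dz":0.0045,"twist":0}]'

```text
t: 11.6
eef_pos: [486.5, 99.6, 65.2]
tcp_rot: [3.141, -0.0, 0.772]
ft_force: [0.6, 0.0, -1.9]
opening: 0.212
```

Call:
carry_out --moves '[{"dx":0,"dy":0,"dz":0.0007,"twist":0},{"dx":0,"dy":0,"dz":0.0014,"twist":0},{"dx":0,"dy":0,"dz":0.0014,"twist":0}]'

```text
t: 11.9
eef_pos: [486.6, 99.6, 64.5]
tcp_rot: [3.141, -0.001, 0.772]
ft_force: [-2.7, -0.2, 11.9]
opening: 0.211
```

On the desk (12 N upward). Releasing and rising.

Call:
carry_out --moves '[{"dx":0,"dy":0,"dz":-0.001,"twist":0},{"dx":0,"dy":0,"dz":-0.001,"twist":0},{"dx":0,"dy":0,"dz":-0.001,"twist":0},{"dx":0,"dy":0,"dz":-0.001,"twist":0},{"dx":0,"dy":0,"dz":-0.001,"twist":0}]' --grip 0.09

```text
t: 12.4
eef_pos: [486.4, 99.6, 64.5]
tcp_rot: [-3.141, 0.0, 0.772]
ft_force: [1.0, 0.2, -0.5]
opening: 0.572
```

Call:
carry_out --moves '[{"dx":0,"dy":0,"dz":0,"twist":0},{"dx":0,"dy":0,"dz":0,"twist":0},{"dx":0,"dy":0,"dz":0,"twist":0}]'

```text
t: 12.7
eef_pos: [486.4, 99.6, 64.6]
tcp_rot: [-3.142, -0.0, 0.772]
ft_force: [0.5, -0.3, -0.1]
opening: 0.823
```

Call:
carry_out --moves '[{"dx":0,"dy":0,"dz":-0.02,"twist":0},{"dx":0,"dy":0,"dz":-0.055,"twist":0},{"dx":0,"dy":0,"dz":-0.095,"twist":0},{"dx":0,"dy":0,"dz":-0.135,"twist":0},{"dx":0,"dy":0,"dz":-0.175,"twist":0}]'

```text
t: 13.2
eef_pos: [486.1, 99.6, 241.4]
tcp_rot: [-3.142, -0.0, 0.772]
ft_force: [0.4, -0.5, -1.3]
opening: 0.949
```

Call:
carry_out --moves '[{"dx":-0.03,"dy":0.03,"dz":0,"twist":0},{"dx":-0.03,"dy":0.06,"dz":0,"twist":0},{"dx":-0.03,"dy":0.1,"dz":0,"twist":0},{"dx":-0.03,"dy":0.1,"dz":0,"twist":0}]'

```text
t: 13.6
eef_pos: [537.0, 4.3, 239.5]
tcp_rot: [3.14, -0.001, 0.77]
ft_force: [0.2, 0.8, -0.1]
opening: 0.948
```

Run:
```python
from h import *
snap('side','s3'); crop('s3',215,120,345,300,3.3,'s3c'); print(state()['ft_force'],state()['eef_pos'])
```

```text
[-0.81010733  0.37180183 -0.23140487] [535.45465425   5.65993876 239.20157832]
```

View pics/s3c.png

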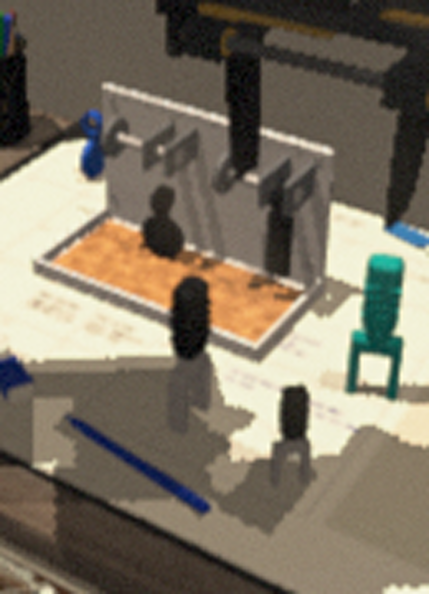

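Crop: the round fob is in the tray at (163,225), leaning on the back wall. The left bar is back at (125,135). The long fob hangs at (280,235), and the fork stands on the desk at (188,350), clear of the rack. The gripper touches nothing.

```bash
python3 -c "
from cell import *
print(job_done(), state()['t'])"
```

```text
the job is handed in; nothing more can be done
the job is handed in; nothing more can be done
```

The round fob is in the rack's tray, the long fob still hangs on its own bar, and the forked tool stands on the desk about 85 mm in front of the rack.

**What I did:** I picked up the larger black fork by its handle and set its prongs over the left bar. I pushed the collar about 28 mm against the spring, which pushed back with about 4 N, until the round fob dropped. I then let the bar back gently, lifted the fork out and stood it on the desk.

**Last checks:** The final side picture shows the round fob upright in the tray, leaning on the back wall. It is also clear that the bar is back and that the look-alikes in that view were not touched. The gripper was clear of everything, and the clock read about 13.7 s.

**Problems:** My first three move calls were refused because I left out some of the required keys, and nothing moved. No check failed or disagreed beyond the few millimetres expected from calibration.

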